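Kit two trays of tooling for the next machining jobs

TASK

Make up the two tooling kits from the stock standing on the bench: the face mill, the brass arbor screw and the orange insert box go in the blue tray; the black collet nut and the red-banded collet go in the yellow tray. Give each thing a bay of its own, standing upright and flat on the tray's floor the same way up as it stood in the stock, and leave the green insert box, the green-banded collet and the white zero setter standing where they are.

Things in the scene. Friction and masses are not known exactly. Their poses are not given: they have to be found in the camera images.
- face_mill_center (a point): Face-milling cutter, dark steel cylinder 46 mm in diameter, 40 mm high, with five yellow inserts round its top edge; loose, about 0.35 kg, for the blue tray. Site at its centre, half-way up, 20 mm above its underside; z up.
- arbor_screw_center (a point): Brass screw standing on its head: head 32 mm in diameter and 10 mm high on the bench, plain round shank 14 mm in diameter rising from it to 44 mm; loose, about 0.11 kg, for the blue tray. Site at its centre, half-way up, 22 mm above its underside; z up.
- orange_box_center (a point): Orange plastic insert box, 38 x 38 mm square (sides along its x and y), 25 mm high, small paper label on top; loose, about 0.08 kg, for the blue tray. Site at its centre, half-way up, 12.5 mm above its underside; z up.
- collet_nut_center (a point): Black collet nut with six steel-coloured notches, a plain ring 46 mm in outer diameter, 30 mm hole, 24 mm high; loose, about 0.16 kg, for the yellow tray. Site at its centre, half-way up, 12 mm above its underside; z up.
- red_collet_center (a point): Collet with a red band: red foot 40 mm in diameter and 12 mm high, above it a slitted steel cone narrowing from 32 mm to 26 mm in diameter at its top, with a red ring on its top face, 40 mm high in all; loose, about 0.17 kg, for the yellow tray. Site at its centre, half-way up, 20 mm above its underside; z up.
- green_box_center (a point): Green insert box, same shape and size as the orange one, loose; belongs to neither kit. Site at its centre, half-way up, 12.5 mm above its underside; z up.
- green_collet_center (a point): Collet with a green band, same shape and size as the red-banded one, loose; belongs to neither kit. Site at its centre, half-way up, 20 mm above its underside; z up.
- zero_setter_center (a point): Zero setter, white cylinder 42 mm in diameter, 45 mm high plus a 3 mm red button 20 mm in diameter on top, loose; belongs to neither kit. Site at its centre, half-way up, 24 mm above its underside; z up.
- blue_tray: Tray with blue walls and floor, fixed to the bench, 226 mm (its x) by 88 mm (its y). Origin at the centre of its underside, z up. Floor 3 mm thick; walls and dividers 4 mm thick, tops 8 mm above the bench. Three bays in a row along its x, each 70 mm (x) by 80 mm (y) inside, centres at x = -74, 0 and +74 mm, y = 0. Any bay of the tray will do for any thing of its kit.
- yellow_tray: Tray with yellow walls and floor, fixed to the bench, 152 mm (its x) by 88 mm (its y). Origin, floor, walls and bay size as for the blue tray; two bays, centres at x = -37 and +37 mm, y = 0. Any bay of the tray will do for either thing of its kit.
Mind the look-alikes: they are no part of the job. Several things look just like the part that bears orange_box_center: the one meant starts farthest from the robot's base.

How it is judged (in metres and radians):
At the end, for the whole second after the job is handed in: The three blue-kit and two yellow-kit things are in their trays, each in its own bay, upright (0.12 rad), flat on the floor (height within 3 mm), released and at rest; green box, green-banded collet and zero setter within 30 mm of their starts (y of face_mill_center in the frame of blue_tray between -0.044 and 0.044 m and z of face_mill_center in the frame of blue_tray between 0.02 and 0.026 m and angle between each of face_mill_center, arbor_screw_center, orange_box_center, collet_nut_center, red_collet_center's own z axis and vertical below 0.12 rad and linear speed of each of face_mill, arbor_screw, orange_box, collet_nut, red_collet below 0.02 m/s and y of arbor_screw_center in the frame of blue_tray between -0.044 and 0.044 m and z of arbor_screw_center in the frame of blue_tray between 0.022 and 0.028 m and y of orange_box_center in the frame of blue_tray between -0.044 and 0.044 m and z of orange_box_center in the frame of blue_tray between 0.0125 and 0.0185 m and y of collet_nut_center in the frame of yellow_tray between -0.044 and 0.044 m and z of collet_nut_center in the frame of yellow_tray between 0.012 and 0.018 m and y of red_collet_center in the frame of yellow_tray between -0.044 and 0.044 m and z of red_collet_center in the frame of yellow_tray between 0.02 and 0.026 m and ((x of face_mill_center in the frame of blue_tray between -0.111 and -0.037 m and x of arbor_screw_center in the frame of blue_tray between -0.037 and 0.037 m and x of orange_box_center in the frame of blue_tray between 0.037 and 0.111 m) or (x of face_mill_center in the frame of blue_tray between -0.111 and -0.037 m and x of arbor_screw_center in the frame of blue_tray between 0.037 and 0.111 m and x of orange_box_center in the frame of blue_tray between -0.037 and 0.037 m) or (x of face_mill_center in the frame of blue_tray between -0.037 and 0.037 m and x of arbor_screw_center in the frame of blue_tray between -0.111 and -0.037 m and x of orange_box_center in the frame of blue_tray between 0.037 and 0.111 m) or (x of face_mill_center in the frame of blue_tray between -0.037 and 0.037 m and x of arbor_screw_center in the frame of blue_tray between 0.037 and 0.111 m and x of orange_box_center in the frame of blue_tray between -0.111 and -0.037 m) or (x of face_mill_center in the frame of blue_tray between 0.037 and 0.111 m and x of arbor_screw_center in the frame of blue_tray between -0.111 and -0.037 m and x of orange_box_center in the frame of blue_tray between -0.037 and 0.037 m) or (x of face_mill_center in the frame of blue_tray between 0.037 and 0.111 m and x of arbor_screw_center in the frame of blue_tray between -0.037 and 0.037 m and x of orange_box_center in the frame of blue_tray between -0.111 and -0.037 m)) and ((x of collet_nut_center in the frame of yellow_tray between -0.074 and 0 m and x of red_collet_center in the frame of yellow_tray between 0 and 0.074 m) or (x of collet_nut_center in the frame of yellow_tray between 0 and 0.074 m and x of red_collet_center in the frame of yellow_tray between -0.074 and 0 m)) and distance of each of green_box_center, green_collet_center, zero_setter_center from where it was at the start of the episode below 0.03 m); the robot touches nothing.
It fails at once if a thing that belongs to neither kit was moved more than 30 mm or tipped (distance of any of green_box_center, green_collet_center, zero_setter_center from where it was at the start of the episode above 0.03 m or angle between any of green_box_center, green_collet_center, zero_setter_center's own z axis and vertical above 0.4 rad).
It also fails if it takes over 120 s, if anything falls off the work surface, if the arm or the gripper's body presses on something with over 40 N, if the wrist force passes 120 N, or if a joint passes its speed limit or range.

ROBOT

A 6-joint arm with a two-finger parallel gripper is mounted at the origin on the work surface. World frame = base frame: x ahead of the robot, y to its left, z up, the work surface at z = 0. Lengths are in m, angles in degrees, forces in N, time in s.
With the tool pointing down it reaches from about 0.3 to 0.75 m from the base axis. Payload 8.5 kg.
Tool frame: the origin (TCP) lies on the centre line of the jaws, within the pads' length; the fingertips stand 11 mm ahead of it and the grasp point (between the pads) lies 8 mm behind it; x points along the fingers, y is the direction in which the jaws open and shut, and the axes are right-handed (so a half turn about x gives the same grasp; the last joint's range is limited). The gripper opens to 85 mm and grips with 20 to 120 N. Pads are 22 mm wide; open, the fingers measure 114 mm over their backs; the gripper's body (76 mm by 85 mm) begins 54 mm behind the grasp point. The pads swing forward as they close: fully open they stand 13 mm farther back than shut.
Start: joints at [60.946, 21.807, 74.336, -0, 83.858, -12.336], TCP at [0.158, 0.527, 0.242] pointing down, gripper open.
Joint ranges: [-178.18, 178.18], [-50.72, 133.34], [12.68, 142.11], [-81.47, 261.47], [9.98, 163.14], [-165.26, 165.26]. Speed limits (degrees/s): [136.94, 136.94, 180, 180, 180, 180].

INTERFACE

Orientations are given as a 3x3 rotation matrix whose columns are the frame's x, y, z axes.
In Python, from rig import env gives the robot as it stands.
- The arm moves only by the tool carry_out, never from a script. Its argument "motion" is a list that holds one entry, the list of rows, each a list of 7 numbers: the shift along the tool's x, y, z in cm, then the turn, a rotation vector about the tool's x, y, z in rad, then the finger opening in cm, from 0 to 8.54. A call has 1 to 5 rows; each row is the pose to reach, as a shift and turn from the pose commanded when the call began, along the tool's axes at that moment; what a row does not reach only later rows make up. A row lasts 1/12 s, in which the tool goes at most 41.7 mm and 7.16 degrees, less where a joint would pass 70% of its speed; a pose out of reach is approached as far as the arm can. A call with a gripper value outside its range is refused whole. The fingers move at their own pace and stop on an object; "grip_force" is the grip in N (left out, the last holds). Time passes only in rows, so rows that repeat a pose let the fingers close. It gives the time, the measured TCP pose, the force and the opening at its end, in the units of the state.
- env.observe(): the state, without advancing time (a new reading comes with each control period).
- env.get_image(name): name is "scene" or "top"; returns a dict with "image" (480x640x3 uint8, red, green, blue), "fov_y" (degrees; the focal length in pixels is half the picture's height over the tangent of half this angle, whatever the lens; pixels are square), "cx", "cy" (the principal point, pixels), "k1" (the pictures are not rectified: a ray, as slopes to the right and down, at radius r is drawn at 1 + k1 r^2 times it, then the intrinsics apply), "R" (3x3) and "t" (3): a world point X has camera coordinates R X + t. Camera axes: x right, y down, z forward; pixel columns grow to the right and rows downward; lengths in m; the calibration is good to about 2 mm. A picture is of the moment at which its call begins. There is no depth.
- env.close_job(): hands the job in, once; it reports no verdict.
The state is a dict: "time_s": time; "q": joint angles; "qvel": joint speeds; "joint_efforts": joint torques, N m; "position": TCP position; "tool_rot": TCP orientation; "ft_force": force on the tool from outside, world axes, zero at the start; "wrist_torque": the same for the moment, N m; "grip_width": finger opening in m.
Only numpy, scipy, OpenCV 4.12 (cv2) and the standard library are available. Lean on these libraries where they do the work, as an engineer would, in place of code of your own. Each camera call takes 0.05 s, during which the arm holds its last target. There are 200 camera calls.

## Working session

There is one attempt and no reset: what is moved stays moved. The work goes in short steps, Python scripts to look and compute and a tool call to move; the robot and the scene stay as the last step left them, time stands still between calls to the robot, and variables do not carry over. Pictures are saved under pics/ and viewed, on a budget of 14 in all, crops included, one or two more only if the job needs it, and the job is handed in when it is done.

Besides the shell and the picture viewer there is one more tool, called after ">>>" as name(argument=value, ...) on one line, values as JSON. carry_out: Moves the arm, as the interface text tells. Its arguments: {"type":"object","properties":{"motion":{"type":"array","items":{"type":"array","items":{"type":"array","items":{"type":"number"}}}},"grip_force":{"type":"number"}},"required":["motion"]}

```bash
ls; mkdir -p pics; python3 - <<'E'
from rig import env
import cv2
s=env.observe(); print({k:(v if not hasattr(v,'round') else v) for k,v in s.items()})
for n in("scene","top"):
    d=env.get_image(n); cv2.imwrite(f"pics/{n}0.png",d["image"][:,:,::-1]); print(n,{k:d[k] for k in d if k!="image"})
E
```

```text
pics
{'time_s': 0.0, 'q': array([ 6.09459088e+01,  2.18392803e+01,  7.43847907e+01, -1.72375394e-03,
        8.38583587e+01, -1.23376470e+01]), 'qvel': array([-0.02708937,  0.02074768, -0.00346538, -0.15483878,  0.03702424,
       -0.10175388]), 'joint_efforts': array([-2.09616162e-03, -4.48468387e+01, -2.31278372e+01, -2.62253543e-04,
        4.83331489e-03, -2.95119662e-05]), 'position': array([0.15808537, 0.52649569, 0.24172758]), 'tool_rot': array([[-6.72520504e-04,  2.87631831e-01,  9.57740819e-01],
       [-1.27215704e-03,  9.57740015e-01, -2.87632483e-01],
       [-9.99998965e-01, -1.41183547e-03, -2.78186937e-04]]), 'ft_force': array([ 0.63437711, -0.05421656, -0.53504484]), 'wrist_torque': array([0.05760421, 0.00303019, 0.01466249]), 'grip_width': 0.08512977256351117}
scene {'fov_y': 56.76725300748018, 'cx': 316.10030266395387, 'cy': 234.6193592076581, 'k1': 0.0376005983520926, 'R': array([[-0.14713673,  0.98895628,  0.01778387],
       [ 0.78410323,  0.12758084, -0.60737571],
       [-0.6029369 , -0.07542289, -0.79421564]]), 't': array([ 0.07881242, -0.33913986,  1.25219466])}
top {'fov_y': 46.69272296366083, 'cx': 316.8464635203123, 'cy': 239.50113658598835, 'k1': -0.06342280146080156, 'R': array([[-0.01241787, -0.99990549, -0.00589947],
       [-0.9975559 ,  0.01279397, -0.06869159],
       [ 0.06876058,  0.00503204, -0.9976205 ]]), 't': array([0.00873106, 0.477883  , 1.04432674])}
```

View pics/scene0.png

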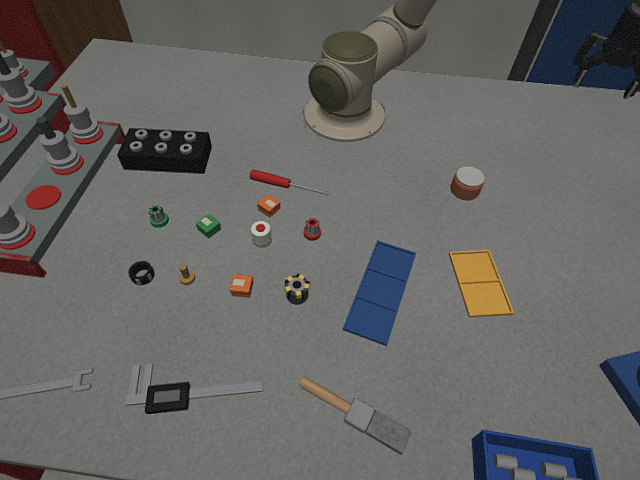

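View pics/top0.png

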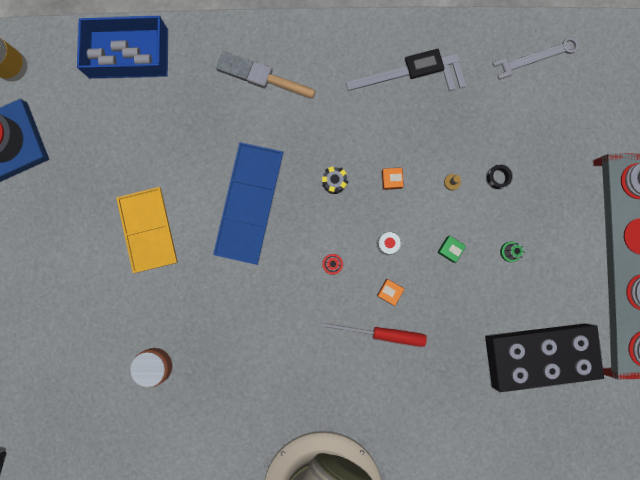

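```bash
cat > h.py <<'E'
import numpy as np, cv2
from rig import env
def cam(n):
    d=env.get_image(n); f=240/np.tan(np.radians(d["fov_y"]/2)); d["f"]=f
    return d
def rays(d,uv):
    uv=np.atleast_2d(uv).astype(float); p=(uv-[d["cx"],d["cy"]])/d["f"]; q=p.copy()
    for _ in range(20): q=p/(1+d["k1"]*(q**2).sum(1,keepdims=True))
    R=np.array(d["R"]); return -R.T@np.array(d["t"]), np.c_[q,np.ones(len(q))]@R
def plane(d,uv,z):
    c,r=rays(d,uv); return c+r*((z-c[2])/r[:,2])[:,None]
def proj(d,X):
    P=np.atleast_2d(X)@np.array(d["R"]).T+np.array(d["t"]); q=P[:,:2]/P[:,2:]
    return q*(1+d["k1"]*(q**2).sum(1,keepdims=True))*d["f"]+[d["cx"],d["cy"]]
def blob(d,uv,w=24,th=28):
    """foreground blob (far from local median colour) nearest uv; returns contour in full pixels"""
    u,v=map(int,uv); u0,v0=max(u-w,0),max(v-w,0)
    lab=cv2.cvtColor(d["image"],cv2.COLOR_RGB2LAB).astype(float)[v0:v+w,u0:u+w]
    m=(np.linalg.norm(lab-np.median(lab.reshape(-1,3),0),axis=2)>th).astype(np.uint8)
    m=cv2.morphologyEx(m,cv2.MORPH_CLOSE,np.ones((5,5),np.uint8)); 
    cs=[c for c in cv2.findContours(m,cv2.RETR_EXTERNAL,cv2.CHAIN_APPROX_NONE)[0] if len(c)>8]
    c=min(cs,key=lambda c:np.linalg.norm(c[:,0].mean(0)+[u0,v0]-uv))
    return c[:,0]+[u0,v0]
def cen(c):
    h=cv2.convexHull(c.astype(np.float32)); m=cv2.moments(h); return np.array([m["m10"],m["m01"]])/m["m00"]
E
cat > m.py <<'E'
from h import *
H=dict(mill=(.02,(335,180),(297,289)),orange=(.0125,(393,178),(242,286)),screw=(.01,(453,182),(186,274)),nut=(.012,(500,177),(142,272)),
 redc=(.015,(333,264),(313,229)),greenb=(.0125,(452,249),(208,225)),greenc=(.015,(513,251),(158,215)),zero=(.024,(389,243),(261,233)),orange2=(.0125,(391,291),(269,205)))
T=cam("top");S=cam("scene")
for n,(z,a,b) in H.items():
    o=[]
    for d,uv in((T,a),(S,b)):
        c=blob(d,uv); P=plane(d,c,z)[:,:2]; r=cv2.minAreaRect((P*1000).astype(np.float32)); o.append((plane(d,cen(c),z)[0,:2].round(4),np.round(r[1]),round(r[2])))
    print(n,*o)
for n,lo,hi,z,L in(("blue",(100,80,40),(125,255,255),.008,(248,204)),("yellow",(12,120,80),(28,255,255),.008,(147,230))):
    hsv=cv2.cvtColor(T["image"],cv2.COLOR_RGB2HSV); m=cv2.inRange(hsv,lo,hi)
    cs=cv2.findContours(m,0,1)[0]; c=max([c for c in cs if cv2.pointPolygonTest(cv2.convexHull(c),L,False)>0],key=cv2.contourArea)
    P=plane(T,c[:,0],z)[:,:2]*1000; r=cv2.minAreaRect(P.astype(np.float32)); print(n,r)
E
python3 m.py
```

```text
mill (array([ 0.5925, -0.0322]), array([50., 52.]), 89) (array([ 0.5898, -0.0311]), array([71., 48.]), 11)
orange (array([ 0.595 , -0.1438]), array([42., 42.]), 3) (array([ 0.5961, -0.143 ]), array([51., 42.]), 3)
screw (array([ 0.5872, -0.2598]), array([29., 31.]), 88) (array([ 0.5884, -0.2612]), array([49., 30.]), 19)
nut (array([ 0.5965, -0.3524]), array([46., 54.]), 33) (array([ 0.5973, -0.3509]), array([63., 47.]), 49)
redc (array([ 0.4312, -0.0258]), array([38., 38.]), 89) (array([ 0.4336, -0.0248]), array([62., 40.]), 9)
greenb (array([ 0.4569, -0.2544]), array([41., 42.]), 57) (array([ 0.4582, -0.2529]), array([54., 46.]), 57)
greenc (array([ 0.4507, -0.37  ]), array([47., 38.]), 89) (array([ 0.4525, -0.3694]), array([67., 39.]), 26)
zero (array([ 0.4689, -0.1326]), array([40., 45.]), 26) (array([ 0.4694, -0.1307]), array([70., 41.]), 18)
orange2 (array([ 0.3767, -0.1354]), array([41., 40.]), 59) (array([ 0.3786, -0.1344]), array([52., 52.]), 59)
blue ((552.2240600585938, 135.29342651367188), (88.36735534667969, 226.38327026367188), 76.86956787109375)
yellow ((502.33966064453125, 333.7807922363281), (152.2368621826172, 89.55313873291016), 13.234320640563965)
```

Top and scene views agree within about 3 mm, and the sizes match those given. The tray bays are:
- Blue: (0.624, 0.118), (0.552, 0.135), (0.480, 0.152)
- Yellow: (0.538, 0.342), (0.466, 0.325)

I'll first square the tool to the world axes.

>>> carry_out(motion=[[[0,0,0,-0.12,0,0,8.5],[0,0,0,-0.24,0,0,8.5],[0,0,0,-0.292,0,0,8.5],[0,0,0,-0.292,0,0,8.5]]], grip_force=40)

```text
time_s: 0.53
position: [0.1582, 0.5267, 0.2421]
tool_rot: [[-0.0, -0.002, 1.0], [-0.0, 1.0, 0.002], [-1.0, -0.0, -0.0]]
ft_force: [0.5, 0.0, -0.0]
grip_width: 0.085
```

>>> carry_out(motion=[[[0,-3.2,2.5,0,0,0,8.5],[0,-6.4,5.0,0,0,0,8.5],[0,-9.6,7.5,0,0,0,8.5],[0,-12.8,10,0,0,0,8.5],[0,-16,12.5,0,0,0,8.5]]])

```text
time_s: 0.95
position: [0.2839, 0.3651, 0.2423]
tool_rot: [[0.0, 0.002, 1.0], [0.0, 1.0, -0.002], [-1.0, 0.0, 0.0]]
ft_force: [1.9, 0.5, -0.2]
grip_width: 0.0849
```

>>> carry_out(motion=[[[0,-3.2,2.5,0,0,0,8.5],[0,-6.4,5.0,0,0,0,8.5],[0,-9.6,7.5,0,0,0,8.5],[0,-12.8,10,0,0,0,8.5],[0,-16,12.5,0,0,0,8.5]]])

```text
time_s: 1.37
position: [0.4091, 0.2049, 0.2425]
tool_rot: [[0.0, 0.002, 1.0], [0.0, 1.0, -0.002], [-1.0, 0.0, 0.0]]
ft_force: [0.7, 1.4, -0.9]
grip_width: 0.0855
```

>>> carry_out(motion=[[[0,-3.2,2.5,0,0,0,8.5],[0,-6.4,5.0,0,0,0,8.5],[0,-9.6,7.5,0,0,0,8.5],[0,-12.8,10,0,0,0,8.5],[0,-16,12.5,0,0,0,8.5]]])

```text
time_s: 1.78
position: [0.5342, 0.0449, 0.2423]
tool_rot: [[-0.0, 0.002, 1.0], [0.0, 1.0, -0.002], [-1.0, 0.0, -0.0]]
ft_force: [0.4, 1.0, -0.5]
grip_width: 0.0847
```

>>> carry_out(motion=[[[2.5,-2.6,2,0,0,0,8.5],[5,-5.2,4,0,0,0,8.5],[7.5,-7.8,5.9,0,0,0,8.5],[10,-7.8,5.9,0,0,0,8.5],[12,-7.8,5.9,0,0,0,8.5]]])

```text
time_s: 2.2
position: [0.5924, -0.0328, 0.1197]
tool_rot: [[-0.002, 0.005, 1.0], [0.0, 1.0, -0.005], [-1.0, 0.0, -0.002]]
ft_force: [0.1, 0.4, -0.5]
grip_width: 0.0851
```

```bash
python3 - <<'E'
from h import *
print(env.observe()["position"])
d=cam("scene"); cv2.imwrite("pics/s1.png",cv2.resize(d["image"][180:330,200:400,::-1],None,fx=4,fy=4))
E
```

```text
[ 0.59242663 -0.03277353  0.11973386]
```

View pics/s1.png

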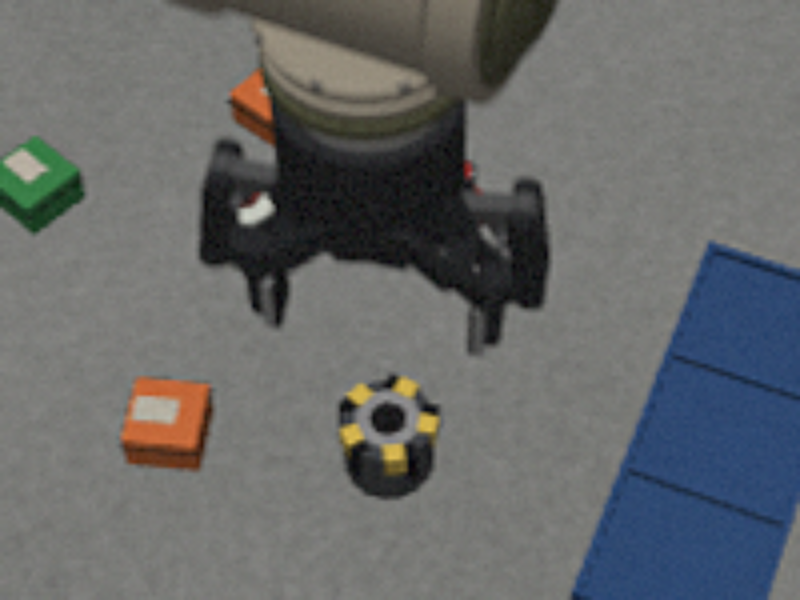

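The view shows the open gripper centred above the mill. The fingertips are at full-frame (269, 260) and (319, 268). I'll work out their height to learn the tip offset when open.

```bash
python3 - <<'E'
from h import *
d=cam("scene"); c,r=rays(d,[(268.75,260.5),(318.75,268)])
print(c+r*((.592-c[0])/r[:,0])[:,None])
E
```

```text
[[ 0.592      -0.08123369  0.11083756]
 [ 0.592       0.01131389  0.10825378]]
```

>>> carry_out(motion=[[[3.5,0,0,0,0,0,8.5],[7,0,0,0,0,0,8.5],[9.3,0,0,0,0,0,8.5],[9.3,0,0,0,0,0,8.5],[9.3,0,0,0,0,0,8.5]]])

```text
time_s: 2.72
position: [0.5927, -0.031, 0.0303]
tool_rot: [[0.0, 0.0, 1.0], [-0.0, 1.0, -0.0], [-1.0, -0.0, 0.0]]
ft_force: [0.2, -0.3, 0.5]
grip_width: 0.0852
```

>>> carry_out(motion=[[[0,0,0,0,0,0,4],[0,0,0,0,0,0,4],[0,0,0,0,0,0,4],[0,0,0,0,0,0,4],[0,0,0,0,0,0,4]]])

```text
time_s: 3.13
position: [0.5931, -0.0313, 0.0312]
tool_rot: [[0.003, -0.0, 1.0], [-0.001, 1.0, 0.0], [-1.0, -0.001, 0.003]]
ft_force: [-1.7, 0.7, 7.6]
grip_width: 0.0439
```

>>> carry_out(motion=[[[0,0,0,0,0,0,4],[0,0,0,0,0,0,4],[0,0,0,0,0,0,4],[0,0,0,0,0,0,4],[0,0,0,0,0,0,4]]])

```text
time_s: 3.55
position: [0.593, -0.0313, 0.0312]
tool_rot: [[0.003, -0.0, 1.0], [-0.001, 1.0, 0.0], [-1.0, -0.001, 0.003]]
ft_force: [-1.5, -0.1, 8.3]
grip_width: 0.0445
```

```bash
python3 - <<'E'
from h import *
s=env.observe();print(s["position"],s["grip_width"],s["ft_force"])
d=cam("scene"); cv2.imwrite("pics/s2.png",cv2.resize(d["image"][220:330,230:370,::-1],None,fx=5,fy=5))
E
```

```text
[ 0.59304945 -0.03129776  0.0312288 ] 0.044462002430597225 [-1.5344229  -0.05776603  8.25839601]
```

View pics/s2.png

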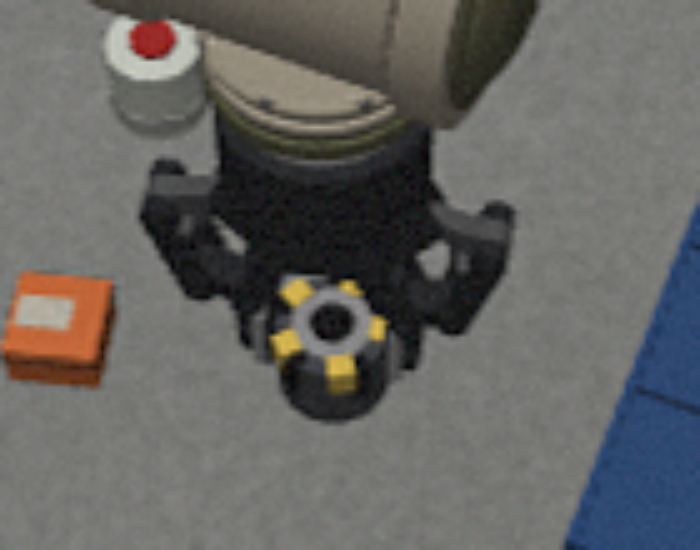

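The mill is between the jaws, with grip width 44.5 mm. Next I lift it and carry it to the far blue bay.

>>> carry_out(motion=[[[-2,0,0,0,0,0,4],[-5,0,0,0,0,0,4],[-8,0,0,0,0,0,4],[-8,3.5,0.8,0,0,0,4],[-8,7,1.6,0,0,0,4]]])

```text
time_s: 4.02
position: [0.6093, 0.0383, 0.112]
tool_rot: [[0.005, 0.003, 1.0], [-0.001, 1.0, -0.003], [-1.0, -0.001, 0.005]]
ft_force: [0.6, 0.8, -3.0]
grip_width: 0.044
```

>>> carry_out(motion=[[[0,3.5,0.8,0,0,0,4],[0,7,1.4,0,0,0,4],[0,8,1.6,0,0,0,4],[0,8,1.6,0,0,0,4],[0,8,1.6,0,0,0,4]]])

```text
time_s: 4.43
position: [0.6241, 0.1188, 0.1094]
tool_rot: [[-0.0, -0.001, 1.0], [-0.0, 1.0, 0.001], [-1.0, -0.0, -0.0]]
ft_force: [-1.0, -0.7, -2.8]
grip_width: 0.0441
```

```bash
python3 - <<'E'
from h import *
s=env.observe();print(s["position"],s["grip_width"],s["ft_force"])
d=cam("scene"); c,r=rays(d,(312,294.4)); print("tip at grasp",c+r*((.604-c[0])/r[:,0])[:,None])
cv2.imwrite("pics/s3.png",cv2.resize(d["image"][200:350,290:490,::-1],None,fx=4,fy=4))
E
```

```text
[0.62407691 0.11882624 0.10938348] 0.044083778473265695 [-0.97171573 -0.73038369 -2.79442257]
tip at grasp [[0.604      0.00156621 0.0304433 ]]
```

View pics/s3.png

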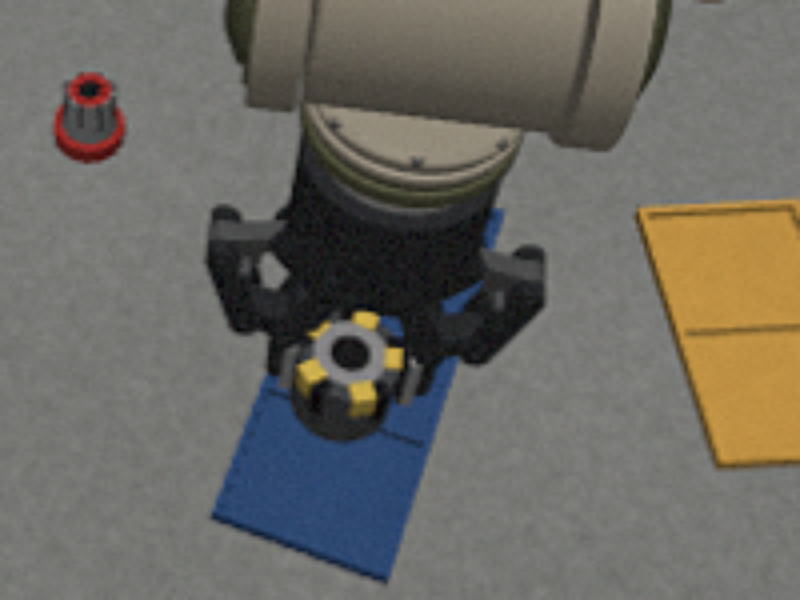

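The mill is held upright over the far bay. I'll lower it and release.

>>> carry_out(motion=[[[3,0,0,0,0,0,4],[5.5,0,0,0,0,0,4],[7,0,0,0,0,0,4],[7.5,0,0,0,0,0,4],[7.5,0,0,0,0,0,4]]])

```text
time_s: 4.9
position: [0.6239, 0.117, 0.0347]
tool_rot: [[-0.001, 0.002, 1.0], [-0.001, 1.0, -0.002], [-1.0, -0.001, -0.001]]
ft_force: [0.8, 0.4, -2.3]
grip_width: 0.0444
```

>>> carry_out(motion=[[[0,0,0,0,0,0,4],[0,0,0,0,0,0,7],[0,0,0,0,0,0,8.5],[0,0,0,0,0,0,8.5],[0,0,0,0,0,0,8.5]]])

```text
time_s: 5.32
position: [0.6245, 0.1186, 0.0347]
tool_rot: [[0.001, 0.0, 1.0], [-0.0, 1.0, -0.0], [-1.0, -0.0, 0.001]]
ft_force: [-0.5, -0.1, 0.2]
grip_width: 0.0854
```

>>> carry_out(motion=[[[-2,0,0,0,0,0,8.5],[-5,0,0,0,0,0,8.5],[-8,0,0,0,0,0,8.5],[-8,-3.8,-0.5,0,0,0,8.5],[-8,-7.6,-1,0,0,0,8.5]]])

```text
time_s: 5.73
position: [0.615, 0.0434, 0.1165]
tool_rot: [[0.005, -0.004, 1.0], [-0.001, 1.0, 0.004], [-1.0, -0.001, 0.005]]
ft_force: [0.6, -1.5, -1.0]
grip_width: 0.0854
```

>>> carry_out(motion=[[[0,-3.8,-0.3,0,0,0,8.5],[0,-7.6,-0.6,0,0,0,8.5],[0,-11.4,-1,0,0,0,8.5],[0,-15,-1.4,0,0,0,8.5],[0,-18.6,-1.9,0,0,0,8.5]]])

```text
time_s: 6.15
position: [0.595, -0.145, 0.1146]
tool_rot: [[0.001, -0.0, 1.0], [-0.0, 1.0, 0.0], [-1.0, -0.0, 0.001]]
ft_force: [1.3, 0.4, -0.2]
grip_width: 0.0848
```

```bash
python3 - <<'E'
from h import *
s=env.observe();print(s["position"],s["grip_width"],s["ft_force"])
for n in("top","scene"):
    d=cam(n); u,v=proj(d,[.6243,.1185,.02])[0]
    cv2.imwrite(f"pics/{n}4.png",cv2.resize(d["image"][int(v)-60:int(v)+60,max(int(u)-80,0):int(u)+80,::-1],None,fx=3,fy=3))
a=cv2.imread("pics/top4.png");b=cv2.imread("pics/scene4.png");cv2.imwrite("pics/p4.png",cv2.resize(np.hstack([a,b]),(800,300)))
E
```

```text
[ 0.59503624 -0.14504234  0.11456748] 0.08479573507912942 [ 1.27359561  0.4373752  -0.24826671]
```

View pics/p4.png

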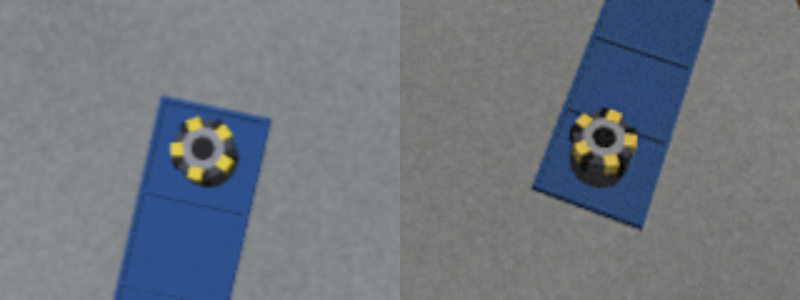

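The mill stands upright in its bay in both crops. Next is the orange box.

>>> carry_out(motion=[[[3.5,0,0,0,0,0,8.5],[7,0.1,0,0,0,0,8.5],[9,0.1,0,0,0,0,8.5],[9.6,0.1,0,0,0,0,8.5],[9.6,0.1,0,0,0,0,8.5]]], grip_force=30)

```text
time_s: 6.67
position: [0.595, -0.1414, 0.0172]
tool_rot: [[-0.002, -0.001, 1.0], [0.001, 1.0, 0.001], [-1.0, 0.001, -0.002]]
ft_force: [-0.1, -0.3, -0.2]
grip_width: 0.0853
```

>>> carry_out(motion=[[[0,0,0,0,0,0,3],[0,0,0,0,0,0,3],[0,0,0,0,0,0,3],[0,0,0,0,0,0,3],[0,0,0,0,0,0,3]]])

```text
time_s: 7.08
position: [0.5959, -0.1423, 0.0198]
tool_rot: [[0.002, -0.0, 1.0], [-0.001, 1.0, 0.0], [-1.0, -0.001, 0.002]]
ft_force: [-1.3, 0.8, 5.9]
grip_width: 0.0376
```

>>> carry_out(motion=[[[0,0,0,0,0,0,3],[-2,0,0,0,0,0,3],[-5,0,0,0,0,0,3],[-8,0,0,0,0,0,3],[-8,0,0,0,0,0,3]]])

```text
time_s: 7.5
position: [0.5977, -0.1431, 0.1046]
tool_rot: [[0.01, -0.0, 1.0], [-0.004, 1.0, 0.0], [-1.0, -0.004, 0.01]]
ft_force: [1.2, -0.0, -1.0]
grip_width: 0.0378
```

>>> carry_out(motion=[[[0,3.8,-0.6,0,0,0,3],[0,7.6,-1.2,0,0,0,3],[0,11.4,-1.8,0,0,0,3],[0,15.2,-2.4,0,0,0,3],[0,19,-3,0,0,0,3]]])

```text
time_s: 7.92
position: [0.5647, 0.0494, 0.0985]
tool_rot: [[0.0, 0.0, 1.0], [0.0, 1.0, -0.0], [-1.0, 0.0, 0.0]]
ft_force: [0.6, -0.1, -0.8]
grip_width: 0.0376
```

>>> carry_out(motion=[[[0,3.8,-0.6,0,0,0,3],[0,7.6,-1,0,0,0,3],[0,8.8,-1.3,0,0,0,3],[0,8.8,-1.3,0,0,0,3],[0,8.8,-1.3,0,0,0,3]]])

```text
time_s: 8.33
position: [0.5523, 0.1359, 0.0984]
tool_rot: [[0.0, -0.002, 1.0], [-0.0, 1.0, 0.002], [-1.0, -0.0, 0.0]]
ft_force: [0.3, -0.5, -1.3]
grip_width: 0.0376
```

>>> carry_out(motion=[[[3,0,0,0,0,0,3],[5.5,0,0,0,0,0,3],[7,0,0,0,0,0,3],[7.6,0,0,0,0,0,3],[7.6,0,0,0,0,0,3]]])

```text
time_s: 8.75
position: [0.5526, 0.134, 0.022]
tool_rot: [[-0.001, 0.002, 1.0], [-0.0, 1.0, -0.002], [-1.0, -0.0, -0.001]]
ft_force: [-0.1, 0.3, -1.6]
grip_width: 0.0372
```

>>> carry_out(motion=[[[0.1,0,0,0,0,0,3],[0.1,0,0,0,0,0,4.5],[0.1,0,0,0,0,0,6],[0.1,0,0,0,0,0,6],[-1,0,0,0,0,0,7]]])

```text
time_s: 9.17
position: [0.5515, 0.1356, 0.0313]
tool_rot: [[-0.003, 0.0, 1.0], [-0.0, 1.0, -0.0], [-1.0, -0.0, -0.003]]
ft_force: [0.2, -0.7, -0.5]
grip_width: 0.0699
```

>>> carry_out(motion=[[[-3,0,0,0,0,0,8.5],[-6,0,0,0,0,0,8.5],[-9,0,0,0,0,0,8.5],[-9,-4,0.3,0,0,0,8.5],[-9,-8,0.6,0,0,0,8.5]]])

```text
time_s: 9.58
position: [0.559, 0.0563, 0.1254]
tool_rot: [[0.005, -0.004, 1.0], [-0.001, 1.0, 0.004], [-1.0, -0.001, 0.005]]
ft_force: [1.1, -0.6, -0.0]
grip_width: 0.0854
```

>>> carry_out(motion=[[[0,-4,0.4,0,0,0,8.5],[0,-8,0.8,0,0,0,8.5],[0,-12,1.2,0,0,0,8.5],[0,-16,1.6,0,0,0,8.5],[0,-20,2,0,0,0,8.5]]])

```text
time_s: 10.0
position: [0.5782, -0.1462, 0.1235]
tool_rot: [[0.001, -0.0, 1.0], [-0.0, 1.0, 0.0], [-1.0, -0.0, 0.001]]
ft_force: [1.0, -0.1, 0.7]
grip_width: 0.0848
```

>>> carry_out(motion=[[[0,-4,0.4,0,0,0,8.5],[0,-8,0.8,0,0,0,8.5],[0,-11.5,1,0,0,0,8.5],[0,-11.5,1,0,0,0,8.5],[0,-11.5,1,0,0,0,8.5]]])

```text
time_s: 10.42
position: [0.588, -0.2609, 0.1228]
tool_rot: [[0.0, 0.002, 1.0], [-0.0, 1.0, -0.002], [-1.0, -0.0, 0.0]]
ft_force: [0.0, -0.2, -0.8]
grip_width: 0.0855
```

```bash
python3 - <<'E'
from h import *
s=env.observe();print(s["position"],s["grip_width"],s["ft_force"])
ims=[]
for n,p in(("top",[.552,.135,.02]),("scene",[.552,.135,.02]),("scene",[.587,-.26,.03])):
    d=cam(n); u,v=map(int,proj(d,p)[0]); ims.append(d["image"][v-50:v+50,u-50:u+50,::-1])
    if n=="top": c=blob(d,(u,v),14); print(plane(d,cen(c),.0155))
cv2.imwrite("pics/p5.png",cv2.resize(np.hstack(ims),(798,266)))
E
```

```text
[ 0.58804638 -0.26089993  0.12283302] 0.08552689569361994 [ 0.01153425 -0.22422444 -0.81212773]
[[0.55491819 0.1370224  0.0155    ]]
```

View pics/p5.png

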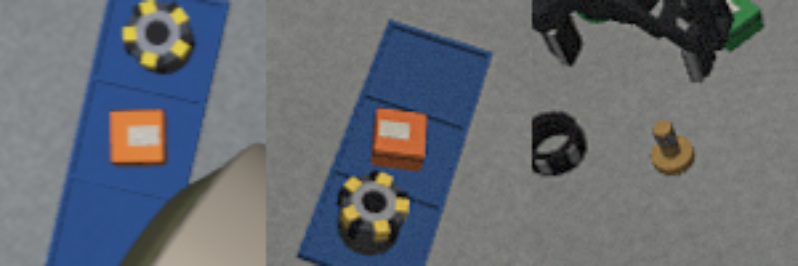

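The box sits flat in the middle bay. The gripper is centred over the screw, so I grasp its shank next.

>>> carry_out(motion=[[[3.5,0,0,0,0,0,8.5],[7,0,0,0,0,0,8.5],[9,0,0,0,0,0,8.5],[9.3,0,0,0,0,0,8.5],[9.3,0,0,0,0,0,8.5]]])

```text
time_s: 10.98
position: [0.5883, -0.2579, 0.029]
tool_rot: [[-0.002, -0.002, 1.0], [0.001, 1.0, 0.002], [-1.0, 0.001, -0.002]]
ft_force: [-0.2, 1.1, -0.1]
grip_width: 0.0851
```

>>> carry_out(motion=[[[0,0,0,0,0,0,0.8],[0,0,0,0,0,0,0.8],[0,0,0,0,0,0,0.8],[0,0,0,0,0,0,0.8],[0,0,0,0,0,0,0.8]]])

```text
time_s: 11.4
position: [0.5886, -0.2593, 0.0301]
tool_rot: [[0.001, -0.0, 1.0], [-0.001, 1.0, 0.0], [-1.0, -0.001, 0.001]]
ft_force: [-0.2, -0.4, -0.4]
grip_width: 0.0254
```

>>> carry_out(motion=[[[0,0,0,0,0,0,0.8],[0,0,0,0,0,0,0.8],[0,0,0,0,0,0,0.8],[0,0,0,0,0,0,0.8]]])

```text
time_s: 11.73
position: [0.5885, -0.2593, 0.0297]
tool_rot: [[0.001, -0.0, 1.0], [-0.0, 1.0, 0.0], [-1.0, -0.0, 0.001]]
ft_force: [-0.3, 0.1, 4.2]
grip_width: 0.0131
```

>>> carry_out(motion=[[[-2,0,0,0,0,0,0.8],[-5,0,0,0,0,0,0.8],[-8,0,0,0,0,0,0.8],[-8,0,0,0,0,0,0.8],[-8,0,0,0,0,0,0.8]]])

```text
time_s: 12.15
position: [0.5887, -0.2594, 0.1105]
tool_rot: [[0.002, -0.0, 1.0], [-0.001, 1.0, 0.0], [-1.0, -0.001, 0.002]]
ft_force: [-0.2, 0.5, -2.1]
grip_width: 0.0127
```

>>> carry_out(motion=[[[0,3.8,-1,0,0,0,0.8],[0,7.6,-2,0,0,0,0.8],[0,11.4,-3,0,0,0,0.8],[0,15.2,-4,0,0,0,0.8],[0,19,-5,0,0,0,0.8]]])

```text
time_s: 12.57
position: [0.5367, -0.0673, 0.1077]
tool_rot: [[-0.003, 0.0, 1.0], [0.001, 1.0, -0.0], [-1.0, 0.001, -0.003]]
ft_force: [1.1, 0.5, -1.7]
grip_width: 0.0129
```

>>> carry_out(motion=[[[0,3.8,-1,0,0,0,0.8],[0,7.6,-2,0,0,0,0.8],[0,11.4,-3,0,0,0,0.8],[0,15.2,-4,0,0,0,0.8],[0,19,-5,0,0,0,0.8]]])

```text
time_s: 12.98
position: [0.4866, 0.1224, 0.1079]
tool_rot: [[-0.003, 0.0, 1.0], [-0.0, 1.0, -0.0], [-1.0, -0.0, -0.003]]
ft_force: [1.9, -0.2, -1.7]
grip_width: 0.0127
```

>>> carry_out(motion=[[[0,3.1,-0.9,0,0,0,0.8],[0,3.1,-0.9,0,0,0,0.8],[3,3.1,-0.9,0,0,0,0.8],[5.5,3.1,-0.9,0,0,0,0.8],[7,3.1,-0.9,0,0,0,0.8]]])

```text
time_s: 13.4
position: [0.4775, 0.1517, 0.0361]
tool_rot: [[-0.005, -0.001, 1.0], [-0.0, 1.0, 0.001], [-1.0, -0.0, -0.005]]
ft_force: [-0.6, -0.1, -1.4]
grip_width: 0.013
```

>>> carry_out(motion=[[[0.3,0,0,0,0,0,0.8],[0.5,0,0,0,0,0,0.8],[0.6,0,0,0,0,0,0.8],[0.6,0,0,0,0,0,0.8]]])

```text
time_s: 13.73
position: [0.4796, 0.1517, 0.0338]
tool_rot: [[0.001, 0.0, 1.0], [0.0, 1.0, -0.0], [-1.0, 0.0, 0.001]]
ft_force: [-0.2, 0.9, -1.2]
grip_width: 0.0125
```

>>> carry_out(motion=[[[0.1,0,0,0,0,0,0.8],[0.1,0,0,0,0,0,3],[0.1,0,0,0,0,0,5],[0.1,0,0,0,0,0,5],[0.1,0,0,0,0,0,5]]])

```text
time_s: 14.15
position: [0.4794, 0.1518, 0.0326]
tool_rot: [[0.001, -0.0, 1.0], [0.0, 1.0, 0.0], [-1.0, 0.0, 0.001]]
ft_force: [0.8, -0.9, 0.9]
grip_width: 0.0502
```

>>> carry_out(motion=[[[-2,0,0,0,0,0,5],[-5,0,0,0,0,0,8.5],[-9,0,0,0,0,0,8.5],[-9,-3.9,0.9,0,0,0,8.5],[-9,-7.8,1.8,0,0,0,8.5]]])

```text
time_s: 14.57
position: [0.4981, 0.0741, 0.1247]
tool_rot: [[0.005, -0.005, 1.0], [-0.0, 1.0, 0.005], [-1.0, -0.0, 0.005]]
ft_force: [0.6, -0.9, 0.1]
grip_width: 0.0847
```

>>> carry_out(motion=[[[0,-3.9,0.9,0,0,0,8.5],[0,-7.8,1.8,0,0,0,8.5],[0,-11.7,2.7,0,0,0,8.5],[0,-15.6,3.6,0,0,0,8.5],[0,-19.5,4.5,0,0,0,8.5]]])

```text
time_s: 14.98
position: [0.5424, -0.1232, 0.1225]
tool_rot: [[0.0, -0.0, 1.0], [-0.0, 1.0, 0.0], [-1.0, -0.0, 0.0]]
ft_force: [0.1, -0.1, -0.2]
grip_width: 0.0846
```

>>> carry_out(motion=[[[0,-3.9,0.9,0,0,0,8.5],[0,-7.8,1.8,0,0,0,8.5],[0,-11.7,2.7,0,0,0,8.5],[0,-15.6,3.6,0,0,0,8.5],[0,-19.5,4.5,0,0,0,8.5]]])

```text
time_s: 15.4
position: [0.5874, -0.3182, 0.1224]
tool_rot: [[0.0, 0.0, 1.0], [0.0, 1.0, -0.0], [-1.0, 0.0, 0.0]]
ft_force: [0.5, 0.5, -0.3]
grip_width: 0.0848
```

>>> carry_out(motion=[[[0,-3.6,0.9,0,0,0,8.5],[0,-3.6,0.9,0,0,0,8.5],[0,-3.6,0.9,0,0,0,8.5]]])

```text
time_s: 15.65
position: [0.596, -0.3538, 0.1215]
tool_rot: [[-0.0, 0.002, 1.0], [0.001, 1.0, -0.002], [-1.0, 0.001, -0.0]]
ft_force: [0.1, 0.6, -0.5]
grip_width: 0.085
```

```bash
python3 - <<'E'
from h import *
s=env.observe();print(s["position"],s["grip_width"],s["ft_force"])
ims=[]
for n,p in(("top",[.51,.145,.02]),("scene",[.51,.145,.02]),("scene",[.59,-.35,.03])):
    d=cam(n); u,v=map(int,proj(d,p)[0]); ims.append(d["image"][v-50:v+50,u-50:u+50,::-1])
cv2.imwrite("pics/p6.png",cv2.resize(np.hstack(ims),(798,266)))
E
```

```text
[ 0.59599473 -0.35378287  0.1214549 ] 0.08500939254493675 [ 0.11335757  0.62321812 -0.54822516]
```

View pics/p6.png

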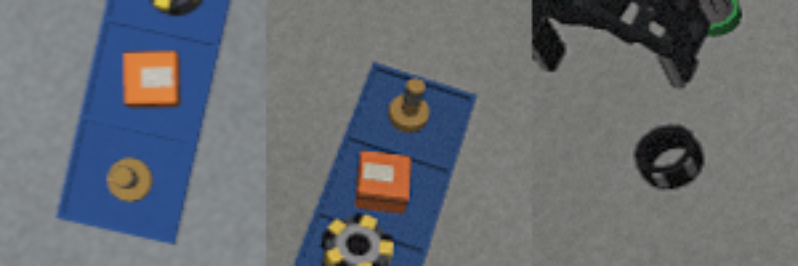

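The blue kit stands correctly in its three bays. Next is the nut.

>>> carry_out(motion=[[[3.5,0,0,0,0,0,8.5],[7,0,0,0,0,0,8.5],[9.8,0,0,0,0,0,8.5],[10.4,0,0,0,0,0,8.5],[10.4,0,0,0,0,0,8.5]]])

```text
time_s: 16.22
position: [0.5959, -0.3505, 0.017]
tool_rot: [[-0.003, -0.001, 1.0], [0.003, 1.0, 0.001], [-1.0, 0.003, -0.003]]
ft_force: [0.7, -1.6, 0.4]
grip_width: 0.0852
```

>>> carry_out(motion=[[[0,0,0,0,0,0,4],[0,0,0,0,0,0,4],[0,0,0,0,0,0,4],[0,0,0,0,0,0,4],[0,0,0,0,0,0,4]]])

```text
time_s: 16.63
position: [0.5971, -0.3526, 0.0208]
tool_rot: [[0.003, -0.0, 1.0], [-0.002, 1.0, 0.0], [-1.0, -0.002, 0.003]]
ft_force: [-0.6, 2.0, 6.3]
grip_width: 0.0448
```

>>> carry_out(motion=[[[0,0,0,0,0,0,4],[-2,0,0,0,0,0,4],[-5,0,0,0,0,0,4],[-8,0,0,0,0,0,4],[-8,0,0,0,0,0,4]]])

```text
time_s: 17.05
position: [0.5985, -0.3538, 0.106]
tool_rot: [[0.009, -0.0, 1.0], [-0.008, 1.0, 0.0], [-1.0, -0.008, 0.009]]
ft_force: [-0.1, -0.1, -0.5]
grip_width: 0.0448
```

>>> carry_out(motion=[[[0,3.9,-0.3,0,0,0,4],[0,7.8,-0.6,0,0,0,4],[0,11.7,-0.9,0,0,0,4],[0,15.6,-1.2,0,0,0,4],[0,19.5,-1.5,0,0,0,4]]])

```text
time_s: 17.47
position: [0.5809, -0.1555, 0.0989]
tool_rot: [[0.001, 0.0, 1.0], [-0.0, 1.0, -0.0], [-1.0, -0.0, 0.001]]
ft_force: [-0.1, -0.9, -1.6]
grip_width: 0.0444
```

>>> carry_out(motion=[[[0,3.9,-0.3,0,0,0,4],[0,7.8,-0.6,0,0,0,4],[0,11.7,-0.9,0,0,0,4],[0,15.6,-1.2,0,0,0,4],[0,19.5,-1.5,0,0,0,4]]])

```text
time_s: 17.88
position: [0.566, 0.0396, 0.099]
tool_rot: [[0.001, -0.0, 1.0], [-0.0, 1.0, 0.0], [-1.0, -0.0, 0.001]]
ft_force: [0.7, 0.0, -0.4]
grip_width: 0.0446
```

>>> carry_out(motion=[[[0,3.9,-0.3,0,0,0,4],[0,7.8,-0.6,0,0,0,4],[0,11.7,-0.9,0,0,0,4],[0,15.6,-1.2,0,0,0,4],[0,19.5,-1.5,0,0,0,4]]])

```text
time_s: 18.3
position: [0.5509, 0.2348, 0.099]
tool_rot: [[0.001, -0.0, 1.0], [0.0, 1.0, 0.0], [-1.0, 0.0, 0.001]]
ft_force: [0.8, -0.1, -1.1]
grip_width: 0.0444
```

>>> carry_out(motion=[[[0,3.9,-0.5,0,0,0,4],[0,7.8,-1,0,0,0,4],[0,10.9,-1.4,0,0,0,4],[0,10.9,-1.4,0,0,0,4],[0,10.9,-1.4,0,0,0,4]]])

```text
time_s: 18.72
position: [0.5366, 0.3433, 0.0985]
tool_rot: [[0.001, -0.003, 1.0], [0.0, 1.0, 0.003], [-1.0, 0.0, 0.001]]
ft_force: [0.9, -0.2, -0.8]
grip_width: 0.0449
```

>>> carry_out(motion=[[[3,0,0,0,0,0,4],[5.5,0,0,0,0,0,4],[7,0,0,0,0,0,4],[7.5,0,0,0,0,0,4],[7.5,0,0,0,0,0,4]]])

```text
time_s: 19.13
position: [0.5374, 0.3404, 0.0238]
tool_rot: [[-0.001, 0.001, 1.0], [-0.001, 1.0, -0.001], [-1.0, -0.001, -0.001]]
ft_force: [0.4, -0.1, -0.3]
grip_width: 0.0446
```

>>> carry_out(motion=[[[0.1,0,0,0,0,0,4],[0.2,0,0,0,0,0,4],[0.2,0,0,0,0,0,5],[0.2,0,0,0,0,0,6.5],[0.2,0,0,0,0,0,6.5]]])

```text
time_s: 19.55
position: [0.5376, 0.3414, 0.0216]
tool_rot: [[0.001, 0.0, 1.0], [0.0, 1.0, -0.0], [-1.0, 0.0, 0.001]]
ft_force: [-0.3, -0.2, 0.2]
grip_width: 0.0652
```

>>> carry_out(motion=[[[-2,0,0,0,0,0,7],[-5,0,0,0,0,0,8.5],[-9,0,0,0,0,0,8.5],[-10,0,0,0,0,0,8.5],[-10,-3.7,-1.1,0,0,0,8.5]]])

```text
time_s: 19.97
position: [0.5289, 0.3086, 0.1251]
tool_rot: [[0.01, -0.004, 1.0], [0.005, 1.0, 0.004], [-1.0, 0.005, 0.01]]
ft_force: [0.4, -1.2, -0.0]
grip_width: 0.085
```

>>> carry_out(motion=[[[0,-3.7,-1,0,0,0,8.5],[0,-7.4,-2,0,0,0,8.5],[0,-11.1,-3,0,0,0,8.5],[0,-14.8,-4,0,0,0,8.5],[0,-18.5,-5,0,0,0,8.5]]])

```text
time_s: 20.38
position: [0.4756, 0.1182, 0.1214]
tool_rot: [[0.001, -0.0, 1.0], [-0.0, 1.0, 0.0], [-1.0, -0.0, 0.001]]
ft_force: [1.2, -0.6, 0.3]
grip_width: 0.085
```

>>> carry_out(motion=[[[0,-3.7,-1,0,0,0,8.5],[0,-7.4,-2,0,0,0,8.5],[0,-11.1,-3,0,0,0,8.5],[0,-14.5,-4.4,0,0,0,8.5],[0,-14.5,-4.4,0,0,0,8.5]]])

```text
time_s: 20.8
position: [0.4309, -0.0298, 0.1214]
tool_rot: [[-0.0, 0.005, 1.0], [-0.001, 1.0, -0.005], [-1.0, -0.001, -0.0]]
ft_force: [1.0, 0.5, 0.7]
grip_width: 0.0849
```

```bash
python3 - <<'E'
from h import *
s=env.observe();print(s["position"],s["grip_width"],s["ft_force"])
ims=[]
for n,p in(("top",[.51,.33,.02]),("scene",[.51,.33,.02]),("scene",[.44,-.025,.03])):
    d=cam(n); u,v=map(int,proj(d,p)[0]); ims.append(d["image"][v-50:v+50,u-50:u+50,::-1])
cv2.imwrite("pics/p7.png",cv2.resize(np.hstack(ims),(798,266)))
E
```

```text
[ 0.43093845 -0.02980126  0.12136035] 0.08492871341126551 [0.9776694  0.51964817 0.6738682 ]
```

View pics/p7.png

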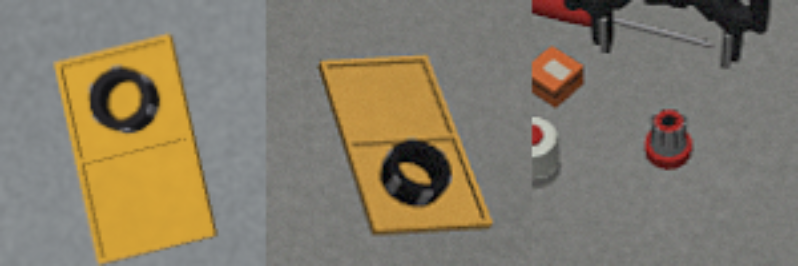

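The nut is flat in the far yellow bay. Next I grasp the red-banded collet by its cone, just above the foot.

>>> carry_out(motion=[[[3.5,0,0,0,0,0,8.5],[7,0,0,0,0,0,8.5],[9.2,0,0,0,0,0,8.5],[9.5,0,0,0,0,0,8.5],[9.5,0,0,0,0,0,8.5]]], grip_force=40)

```text
time_s: 21.37
position: [0.4322, -0.0242, 0.0257]
tool_rot: [[-0.002, -0.002, 1.0], [0.001, 1.0, 0.002], [-1.0, 0.001, -0.002]]
ft_force: [0.7, 0.0, 0.9]
grip_width: 0.0851
```

>>> carry_out(motion=[[[0,0,0,0,0,0,2.4],[0,0,0,0,0,0,2.4],[0,0,0,0,0,0,2.4],[0,0,0,0,0,0,2.4],[0,0,0,0,0,0,2.4]]])

```text
time_s: 21.78
position: [0.4327, -0.0253, 0.0272]
tool_rot: [[0.002, -0.0, 1.0], [-0.001, 1.0, 0.0], [-1.0, -0.001, 0.002]]
ft_force: [-3.7, 1.0, 17.1]
grip_width: 0.0281
```

>>> carry_out(motion=[[[0,0,0,0,0,0,2.4],[0,0,0,0,0,0,2.4],[0,0,0,0,0,0,2.4],[0,0,0,0,0,0,2.4]]])

```text
time_s: 22.12
position: [0.4327, -0.0253, 0.0273]
tool_rot: [[0.002, -0.0, 1.0], [-0.0, 1.0, 0.0], [-1.0, -0.0, 0.002]]
ft_force: [-1.7, 1.7, 10.3]
grip_width: 0.0279
```

>>> carry_out(motion=[[[-1.5,0,0,0,0,0,2.4],[-4,0,0,0,0,0,2.4],[-7,0,0,0,0,0,2.4],[-8,0,0,0,0,0,2.4],[-8,0,0,0,0,0,2.4]]])

```text
time_s: 22.53
position: [0.4333, -0.0255, 0.1087]
tool_rot: [[0.005, -0.0, 1.0], [-0.002, 1.0, 0.0], [-1.0, -0.002, 0.005]]
ft_force: [0.2, -0.3, -1.1]
grip_width: 0.0279
```

```bash
python3 - <<'E'
from h import *
s=env.observe();print(s["position"],s["grip_width"],s["ft_force"])
d=cam("scene"); u,v=map(int,proj(d,[.432,-.025,.09])[0]); cv2.imwrite("pics/p8.png",cv2.resize(d["image"][v-50:v+50,u-60:u+60,::-1],None,fx=4,fy=4))
E
```

```text
[ 0.43333353 -0.02554216  0.10867038] 0.02788814240734838 [ 0.23311719 -0.25768991 -1.10655144]
```

View pics/p8.png

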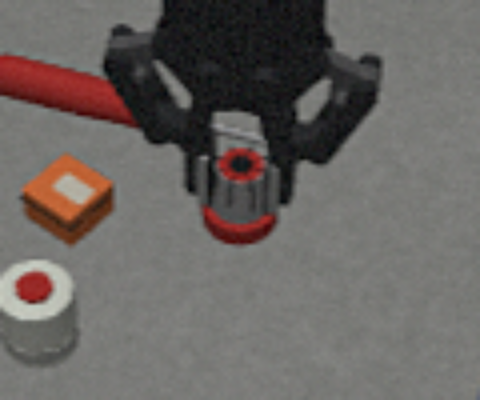

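The collet is lifted upright with the grip on its cone. I'll carry it to the near yellow bay.

>>> carry_out(motion=[[[0,3.9,0.3,0,0,0,2.4],[0,7.8,0.7,0,0,0,2.4],[0,11.7,1.1,0,0,0,2.4],[0,15.6,1.5,0,0,0,2.4],[0,19.5,1.9,0,0,0,2.4]]])

```text
time_s: 23.0
position: [0.4505, 0.1716, 0.1049]
tool_rot: [[-0.002, 0.0, 1.0], [-0.0, 1.0, -0.0], [-1.0, -0.0, -0.002]]
ft_force: [0.7, -0.9, -1.9]
grip_width: 0.0278
```

>>> carry_out(motion=[[[0,3.9,0.3,0,0,0,2.4],[0,7.8,0.7,0,0,0,2.4],[0,11.7,1.1,0,0,0,2.4],[0,15.5,1.4,0,0,0,2.4],[0,15.5,1.4,0,0,0,2.4]]])

```text
time_s: 23.42
position: [0.4645, 0.33, 0.1045]
tool_rot: [[-0.001, -0.005, 1.0], [0.001, 1.0, 0.005], [-1.0, 0.001, -0.001]]
ft_force: [-1.1, -0.9, -1.1]
grip_width: 0.0279
```

>>> carry_out(motion=[[[3,0,0,0,0,0,2.4],[5.5,0,0,0,0,0,2.4],[7,0,0,0,0,0,2.4],[7.5,0,0,0,0,0,2.4],[7.5,0,0,0,0,0,2.4]]])

```text
time_s: 23.83
position: [0.4641, 0.3241, 0.03]
tool_rot: [[-0.003, -0.0, 1.0], [-0.001, 1.0, 0.0], [-1.0, -0.001, -0.003]]
ft_force: [0.7, 0.8, -1.9]
grip_width: 0.0278
```

>>> carry_out(motion=[[[0.1,0,0,0,0,0,2.4],[0.1,0,0,0,0,0,2.4],[0.1,0,0,0,0,0,4],[0.1,0,0,0,0,0,6],[0.1,0,0,0,0,0,6]]])

```text
time_s: 24.25
position: [0.4651, 0.3246, 0.0297]
tool_rot: [[-0.001, -0.0, 1.0], [-0.0, 1.0, 0.0], [-1.0, -0.0, -0.001]]
ft_force: [-1.2, 0.2, -0.1]
grip_width: 0.0596
```

>>> carry_out(motion=[[[-2,0,0,0,0,0,7],[-5,0,0,0,0,0,8.5],[-9,0,0,0,0,0,8.5],[-12,0,0,0,0,0,8.5],[-15,0,-3,0,0,0,8.5]]])

```text
time_s: 24.67
position: [0.439, 0.3245, 0.1813]
tool_rot: [[0.003, 0.002, 1.0], [0.001, 1.0, -0.002], [-1.0, 0.001, 0.003]]
ft_force: [-0.5, -0.1, -0.4]
grip_width: 0.0853
```

>>> carry_out(motion=[[[0,3,-3,0,0,0,8.5],[0,6,-6,0,0,0,8.5],[0,9,-9,0,0,0,8.5],[0,12,-12,0,0,0,8.5],[0,15,-13,0,0,0,8.5]]])

```text
time_s: 25.08
position: [0.3023, 0.4755, 0.1798]
tool_rot: [[-0.001, -0.002, 1.0], [-0.001, 1.0, 0.002], [-1.0, -0.001, -0.001]]
ft_force: [1.7, 0.6, 0.4]
grip_width: 0.0852
```

```bash
cat > f.py <<'E'
from h import *
s=env.observe();print(s["time_s"],s["position"],s["ft_force"])
T=cam("top");S=cam("scene")
for n,z,p in(("mill",.023,(.6243,.1185)),("box",.0155,(.552,.135)),("screw",.013,(.48,.152)),("nut",.015,(.538,.342)),("redc",.018,(.466,.325))):
    o=[]
    for d in(T,S):
        c=blob(d,proj(d,[*p,z])[0],13); P=plane(d,cen(c),z)[0,:2]; t,a=((.552,.135),-13.13) if n in("mill","box","screw") else ((.502,.334),13.23)
        a=np.radians(a); v=P-t; o.append((1000*np.array([v@[np.cos(a),np.sin(a)],v@[-np.sin(a),np.cos(a)]])).round(1))
    print(n,"in tray mm",*o)
for n,z,p in(("greenb",.0125,(.4569,-.2544)),("greenc",.015,(.4507,-.37)),("zero",.024,(.4689,-.1326))):
    c=blob(T,proj(T,[*p,z])[0]); print(n,"moved mm",(1000*(plane(T,cen(c),z)[0,:2]-p)).round(1))
cv2.imwrite("pics/p9.png",np.hstack([cv2.resize(T["image"][130:290,90:310,::-1],(400,291)),cv2.resize(S["image"][210:370,300:520,::-1],(400,291))]))
E
python3 f.py
```

```text
25.0833 [0.30225415 0.4755336  0.17982342] [1.65068709 0.55277456 0.43613865]
mill in tray mm [76.5  2.9] [73.9 -2.8]
box in tray mm [2.4 2.6] [-2.7 -2.4]
screw in tray mm [-74.6  -2.3] [-84.7  -1.5]
nut in tray mm [39.6 -0. ] [34.5 -2.5]
redc in tray mm [-34.    1.5] [-40.4  -0.6]
greenb moved mm [-0. -0.]
greenc moved mm [-0. -0.]
zero moved mm [-0. -0.]
```

View pics/p9.png

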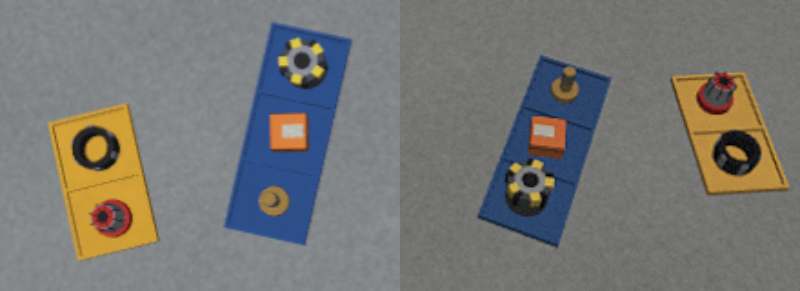

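All five are in their bays and the look-alikes haven't moved. The collet looks slightly slanted, so I'll compare it with the predicted upright projection.

```bash
python3 - <<'E'
from h import *
ims=[]
for n in("top","scene"):
    d=cam(n); b=np.array([.4655,.3245])
    k=6; u,v=map(int,proj(d,[*b,.02])[0]); im=cv2.resize(d["image"][v-30:v+30,u-30:u+30,::-1],None,fx=k,fy=k,interpolation=cv2.INTER_CUBIC)
    t=np.linspace(0,6.283,60)
    for z,r in((.003,.02),(.015,.02),(.043,.013)):
        X=np.c_[b[0]+r*np.cos(t),b[1]+r*np.sin(t),np.full(60,z)]
        cv2.polylines(im,[np.int32((proj(d,X)-[u-30,v-30]+.5)*k)],True,(255,255,0),1)
    ims.append(im)
cv2.imwrite("pics/p10.png",np.hstack(ims))
E
```

```text
(no output)
```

View pics/p10.png

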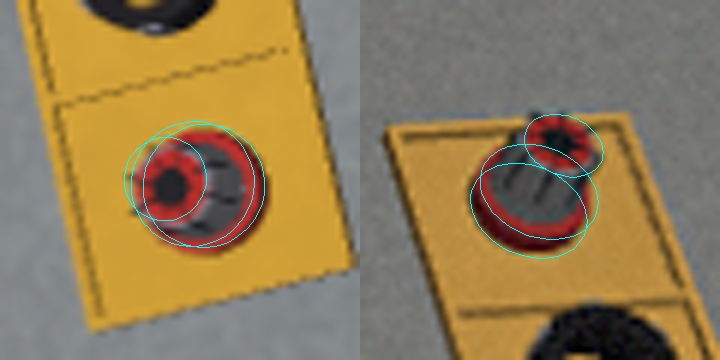

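The predicted upright outline fits in both views to within 1–2 mm, so the collet is standing straight. The arm is clear of everything, so I'm handing the job in.

```bash
python3 -c "
from rig import env
env.close_job()"
```

```text
the job is handed in; nothing more can be done
```

Both kits are made up and the job is handed in, at about 25 s on the robot's clock. The hand-in itself reports no verdict.

- **Blue tray:** the face mill is in the far bay, the orange box (the one farthest from the base) in the middle, and the brass screw in the near bay.
- **Yellow tray:** the collet nut is in the far bay and the red-banded collet in the near one.
- **Positions:** the top view put every item within about 3 mm of its bay centre.
- **Disagreement:** the scene view agreed to within about 4 mm, except for the screw, which it put about 10 mm off along the tray. I put that down to its shank being seen obliquely; it is still well inside its bay.
- **Upright:** the collet looked slanted, but an upright outline drawn over both views matched it to 1–2 mm. I judged the other four upright and flat by eye, without measuring tilt or height.
- **Left alone:** the green box, green-banded collet and zero setter showed no movement.
- **Forces:** the largest reading returned after a move was about 17 N.

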